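# Fold the disc caliper and put it away in its case

## Robot

A 7-joint arm with a two-finger parallel gripper is mounted at the origin on the work surface. World frame = base frame: x ahead of the robot, y to its left, z up, the work surface at z = 0. Lengths are in m, angles in rad, forces in N, time in s.
With the tool pointing down it reaches from about 0.425 to 0.875 m from the base axis. Payload 4.7 kg.
Tool frame: the origin (TCP) lies midway between the tips of the shut fingers; the grasp point (between the pads) lies 19 mm behind it; x points along the fingers, z is the direction in which the jaws open and shut, and the axes are right-handed (so a half turn about x gives the same grasp; the last joint's range is limited). The gripper opens to 87 mm and grips with 3 to 60 N. Pads are 19 mm wide; open, the fingers measure 117 mm over their backs; the gripper's body (75 mm by 190 mm) begins 51 mm behind the grasp point.
Start: joints at [1.182, 0.321, -0.07, 1.45, 0.023, 1.371, -0.057], TCP at [0.255, -0.598, 0.223] pointing down, gripper open.
Joint ranges: [-2.86, 2.86], [-0.3, 2.09], [-1.38, 1.24], [0.06, 2.45], [-1.56, 4.7], [0.09, 2.05], [-2.69, 2.69]. Speed limits (rad/s): [2.57, 2.57, 3.14, 3.14, 3.14, 3.14, 3.14].

## Interface

Orientations are given as a rotation vector (axis times angle).
In Python, from bench import ctrl, vision, close_job gives the robot as it stands. The module is installed in compiled form; this text tells all that it offers.
- The arm moves only by the tool servo_tool, never from a script. Its argument "commands" is a list that holds one entry, the list of rows, each a list of 7 numbers: the turn, a rotation vector about the tool's x, y, z in degrees, then the shift along the tool's x, y, z in mm, then the finger opening in mm, from 0 to 87. In form: [[[wx, wy, wz, x, y, z, grip], ...]]. A call has 1 to 5 rows; each row is the pose to reach, as a shift and turn from the pose commanded when the call began, along the tool's axes at that moment; what a row does not reach only later rows make up. A row lasts 1/8 s, in which the tool goes at most 62.5 mm and 10.7 degrees, less where a joint would pass 70% of its speed; a pose out of reach is approached as far as the arm can. A call with a gripper value outside its range is refused whole. The fingers move at their own pace and stop on an object; "newtons" is the grip in N (left out, the last holds). Time passes only in rows, so rows that repeat a pose let the fingers close. It gives the time, the measured TCP pose, the force and the opening at its end, in the units of the state.
- ctrl.get_state(): the state, without advancing time (a new reading comes with each control period).
- vision.get_image(name): name is "scene" or "top" or "wrist"; returns the picture (480x640x3 uint8, red, green, blue); there is no depth.
- vision.camera_info(name): a dict with "fov_y" (degrees; the focal length in pixels is half the picture's height over the tangent of half this angle, whatever the lens; pixels are square), "cx", "cy" (the principal point, pixels), "pose" (4x4, takes a point from camera to world coordinates). Camera axes: x right, y down, z forward; pixel columns grow to the right and rows downward; lengths in m; the calibration is good to about 2 mm. A picture is of the moment at which its call begins: read the wrist's pose just before it. camera_info takes no time and is no camera call; for the wrist camera it gives the pose at the moment of the call.
- close_job(): hands the job in, once; it reports no verdict.
The state is a dict: "time": time; "joint_positions": joint angles; "qd": joint speeds; "joint_torque": joint torques, N m; "position": TCP position; "tool_rot": TCP orientation; "ft_force": force on the tool from outside, world axes, zero at the start; "torque": the same for the moment, N m; "grip_width": opening from 0.0 (shut) to 1.0 (fully open).
Only numpy, scipy, OpenCV 4.12 (cv2) and the standard library are available. Lean on these libraries where they do the work, as an engineer would, in place of code of your own. Each camera call takes 0.05 s, during which the arm holds its last target. There are 200 camera calls.

## Task

At the brake-disc shelf, the two-legged steel caliper has been left lying open. Fold its legs fully closed, then lower it (do not drop it) into the bay of its black storage case so that it lies flat on the bay floor; either end may point either way. Leave the spanner where it lies.

Things in the scene. Friction and masses are not known exactly. Their poses are not given: they have to be found in the camera images.
- caliper: Loose bare steel caliper, 0.2 kg, lying flat: two bowed legs on a pivot disc 28 mm across. Closed: 161 long, 28 wide, 12 thick, 26 over the legs. Frame of the first leg (-y side): origin on the underside at the middle of the closed tool, x from pivot (x=-65) to tips (x=+82), z up. Squeezing both legs from outside 65 mm from the pivot (there up to 62 mm across when open) folds and holds it.
- caliper_leg (a joint): Opening angle q of the second leg (+y side) about the vertical pivot, rad: 0 fully closed (tips touch), grows as it turns counterclockwise seen from above. Starts at 0.36 to 0.56. Slightly stiff (0.03 N m), stays where left. The centre line between the open legs is the first leg's x axis turned counterclockwise by q/2 about the pivot.
- case: Fixed black plastic case, 68 x 206, 22 mm high, open; its lid (8 mm high) is folded back flat on the +x side, not the bay. Origin on the table under the bay's middle, y along the bay, z up. Bay 52 wide (x), 190 long (y), grey floor 6 mm above the table, walls 16 mm above the floor, 8 thick; the middle 100 mm of both long walls is cut down to the floor for fingers. Only the folded caliper fits.
- spanner: Bystander: loose bare steel spanner, one solid piece, about 150 mm long, lying flat; origin under its middle. Not to be moved.
Things that resemble listed ones, but are neither listed nor needed, are in the scene too. What is shaped like the caliper but orange or yellow is not meant.

How it is judged:
By the outcome, as a careful person would: the job done as asked, in the order asked, and still so for the second after the job is handed in, with the robot touching nothing.
It also fails if it takes over 35 s, if anything falls off the work surface, if the arm or the gripper's body presses on something with over 40 N, if the wrist force passes 120 N, or if a joint passes its speed limit or range.

## Working session

There is one attempt and no reset: what is moved stays moved. The work goes in short steps, Python scripts to look and compute and a tool call to move; the robot and the scene stay as the last step left them, time stands still between calls to the robot, and variables do not carry over. Pictures are saved under pics/ and viewed, about 8 in all and at most 12, crops included, and the job is handed in when it is done.

Besides the shell and the picture viewer there is one more tool, called after "Request:" as name(argument=value, ...) on one line, values as JSON. servo_tool: Moves the arm, as the interface text tells. Its arguments: {"type":"object","properties":{"commands":{"type":"array"},"newtons":{"type":"number"}},"required":["commands"]}

```bash
mkdir -p pics; cat > h.py <<'E'
import numpy as np, cv2
from bench import ctrl, vision, close_job
def shot(n,f):
    i=vision.camera_info(n); im=vision.get_image(n); cv2.imwrite('pics/'+f,im[:,:,::-1].copy()); np.savez('pics/'+f+'.npz',im=im,pose=i['pose'],p=[i['fov_y'],i['cx'],i['cy']]); return im,i
def load(f):
    d=np.load('pics/'+f+'.npz'); return d['im'],dict(pose=d['pose'],fov_y=d['p'][0],cx=d['p'][1],cy=d['p'][2])
def ray(i,uv,z):
    f=240/np.tan(np.radians(i['fov_y'])/2); uv=np.atleast_2d(uv).astype(float)
    d=np.c_[(uv[:,0]-i['cx'])/f,(uv[:,1]-i['cy'])/f,np.ones(len(uv))]
    T=np.array(i['pose']); d=d@T[:3,:3].T; o=T[:3,3]
    return o+d*((z-o[2])/d[:,2])[:,None]
E
python3 - <<'E'
from h import *
for n in ("scene","top","wrist"):
    im,i=shot(n,n+'0.png'); print(n,i['fov_y'],i['cx'],i['cy'],np.round(i['pose'],3).tolist())
print(ctrl.get_state())
E
```

```text
scene 45.46585091632611 311.41324821157286 232.61811869611796 [[-0.893, 0.306, -0.33, 0.945], [0.45, 0.635, -0.628, 0.691], [0.017, -0.709, -0.705, 0.917], [0.0, 0.0, 0.0, 1.0]]
top 42.05071702142357 320.5326719248447 256.91793111842406 [[-0.003, -0.986, 0.164, 0.334], [-1.0, 0.005, 0.014, -0.084], [-0.014, -0.164, -0.986, 1.231], [0.0, 0.0, 0.0, 1.0]]
wrist 67.76099426323026 323.5607295139263 237.6813573209444 [[0.393, -0.891, -0.226, 0.315], [-0.919, -0.382, -0.094, -0.572], [-0.002, 0.244, -0.97, 0.384], [0.0, 0.0, 0.0, 1.0]]
{'time': 0.15, 'joint_positions': array([ 1.18208754,  0.32168527, -0.07008375,  1.45141435,  0.02259189,
        1.37081163, -0.05690616]), 'qd': array([-0.00042062, -0.00024419,  0.00061498, -0.00486468, -0.00164804,
        0.00015443,  0.00171837]), 'joint_torque': array([-3.86277006e-04, -4.91795826e+01, -4.04719245e-01, -3.12877429e+01,
       -6.39611157e-02,  4.05435765e-02,  1.23119421e-04]), 'position': array([ 0.25459142, -0.59759483,  0.22168179]), 'tool_rot': array([ 0.90837491,  1.37461249, -0.90709606]), 'ft_force': array([-0.39430814,  0.02799126, -0.54516144]), 'torque': array([-0.02237789,  0.02519744,  0.02009751]), 'grip_width': 1.0020611869180578}
```

View pics/top0.png

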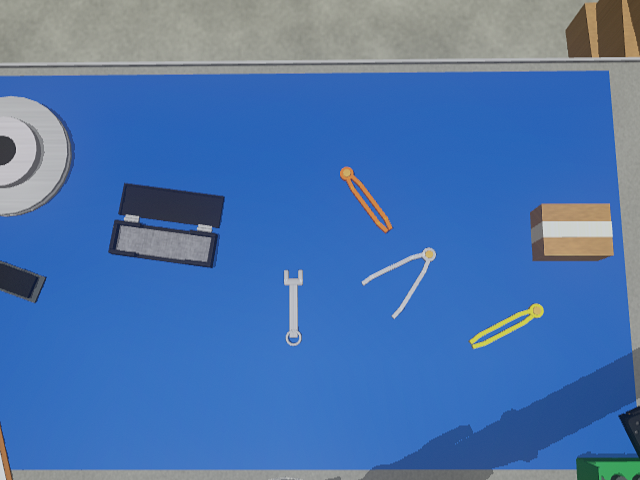

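View pics/scene0.png

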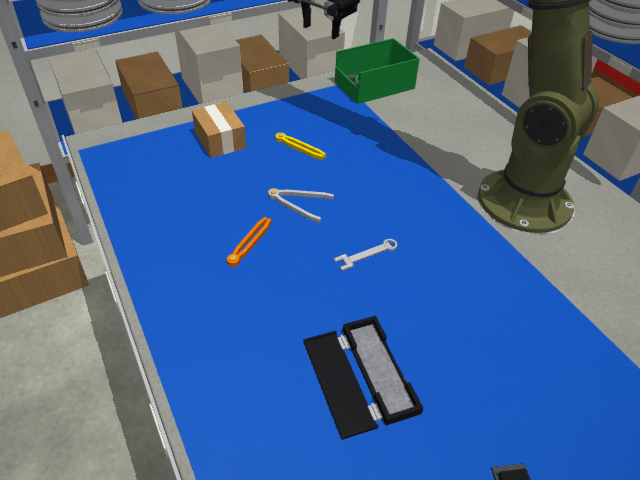

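```bash
cat > m.py <<'E'
from h import *
import sys
from scipy.spatial.transform import Rotation as R
def blobs(im,lo=100):
    hsv=cv2.cvtColor(im,cv2.COLOR_RGB2HSV); m=((hsv[...,1]<70)&(hsv[...,2]>lo)).astype(np.uint8)
    n,l,s,c=cv2.connectedComponentsWithStats(m); return m,n,l,s,c
E
python3 - <<'E'
from m import *
im,i=load('top0.png')
m,n,l,s,c=blobs(im)
for k in range(1,n):
    if s[k,4]>150: print(k,s[k],c[k].round(1))
def comp(pt): 
    k=[k for k in range(1,n) if s[k,4]>150 and np.hypot(*(c[k]-pt))<25][0]; ys,xs=np.nonzero(l==k); return np.c_[xs,ys].astype(float)
cal=comp((400,278)); 
W=ray(i,cal,0.010)[:,:2]
hsv=cv2.cvtColor(im,cv2.COLOR_RGB2HSV)
# pivot incl. tinted disc: farthest region
piv=ray(i,(429,254.5),0.012)[0,:2]
d=np.hypot(*(W-piv).T); a=np.unwrap(np.arctan2(*(W-piv).T[::-1]))
print('piv',piv,'maxd',d.max())
for r in (40,65,90,110,125,135,140):
    q=np.sort(a[(abs(d-r/1000)<.004)]); 
    print(r,np.degrees(q[[0,-1]]).round(1), len(q)) if len(q) else 0
fl=comp((165,243)); print('floor',cv2.minAreaRect(ray(i,fl,.006)[:,:2].astype(np.float32)*1000))
sp=comp((293,308)); print('sp',ray(i,sp,.004)[:,:2].min(0),ray(i,sp,.004)[:,:2].max(0))
print(R.from_rotvec(ctrl.get_state()['tool_rot']).as_matrix().round(3))
E
```

```text
1 [    0     0   640   407 47934] [329.5  54.8]
2 [   0   96   72  121 6109] [ 30.8 154.4]
35 [ 531  221   82   23 1361] [571.5 229.4]
38 [ 116  225   95   37 2378] [163.2 243.5]
44 [362 248  74  71 701] [405.4 274.8]
56 [284 270  19  76 770] [293. 305.]
154 [  11  470  566   10 5646] [294.  474.5]
piv [ 0.54099954 -0.2811151 ] maxd 0.14501109125430012
40 [ 93.6 164.5] 38
65 [102.8 157.4] 34
90 [105.9 154.4] 36
110 [107.7 153.6] 38
125 [108.9 152.6] 37
135 [110.2 151.5] 38
140 [111.2 150.8] 34
floor ((566.5855102539062, 249.04739379882812), (186.1785888671875, 53.6940803527832), 81.89474487304688)
sp [ 0.36486539 -0.0297964 ] [0.51258389 0.00605894]
[[-0.001  0.92   0.392]
 [ 0.001  0.392 -0.92 ]
 [-1.    -0.    -0.002]]
```

Request:
servo_tool(commands=[[[-10,0,0,0,36,-24,87],[-20,0,0,0,72,-48,87],[-30,0,0,5,108,-72,87],[-40,0,0,10,144,-96,87],[-50,0,0,20,180,-118,87]]])

```text
time: 0.78
position: [0.3748, -0.4177, 0.2025]
tool_rot: [0.227, 1.558, -0.228]
ft_force: [0.9, 1.2, 0.7]
grip_width: 1.002
```

```bash
cat >> m.py <<'E'
def delta(p,yaw=None,pr=True):
    """tool-axis shift (mm) to TCP p, and turn (deg) making tool z point along world yaw deg, tool straight down"""
    s=ctrl.get_state(); M=R.from_rotvec(s['tool_rot']).as_matrix()
    d=M.T@(np.array(p)-s['position'])*1000
    y=np.radians(yaw); z=np.array([np.cos(y),np.sin(y),0]); x=np.array([0,0,-1.]); T=np.c_[x,np.cross(z,x),z]
    w=np.degrees(R.from_matrix(M.T@T).as_rotvec())
    print('t',round(s['time'],2),'pos',s['position'].round(4),'yaw',np.degrees(np.arctan2(M[1,2],M[0,2])).round(1),'F',s['ft_force'].round(1),'g',s['grip_width']*87,'j',s['joint_positions'].round(2)); print('shift',d.round(1),'turn',w.round(1))
E
python3 -c "
from m import *
delta((.4986,-.2318,.15),40.7)"
```

```text
t 0.78 pos [ 0.3748 -0.4177  0.2025] yaw -16.6 F [0.9 1.2 0.7] g 87.17183793579034 j [ 1.05  0.16 -0.29  1.7   0.05  1.29  0.47]
shift [ 52.5 213.5  65.5] turn [-57.3   0.    0. ]
```

Request:
servo_tool(commands=[[[-10,0,0,10,42,13,87],[-20,0,0,20,84,26,87],[-30,0,0,30,126,39,87],[-40,0,0,40,168,52,87],[-50,0,0,50,208,64,87]]])

```text
time: 1.4
position: [0.4964, -0.2371, 0.1521]
tool_rot: [-0.457, 1.522, 0.457]
ft_force: [0.2, -0.4, 0.4]
grip_width: 1.001
```

Request:
servo_tool(commands=[[[-9,0,0,0,0,0,87],[-9,0,0,0,0,0,87]]])

```text
time: 1.65
position: [0.4958, -0.2382, 0.1522]
tool_rot: [-0.573, 1.494, 0.574]
ft_force: [-0.2, -0.1, -0.3]
grip_width: 1.001
```

```bash
python3 -c "
from m import *
delta((.4986,-.2318,.15),40.7)
im,i=shot('wrist','w1.png');print(np.round(i['pose'],3).tolist())"
```

```text
t 1.65 pos [ 0.4958 -0.2382  0.1522] yaw 42.0 F [-0.2 -0.1 -0.3] g 87.0917943983395 j [ 0.87  0.19 -0.53  1.78  0.1   1.2   1.05]
shift [2.2 2.8 6.4] turn [ 1.3 -0.  -0. ]
[[0.742, 0.651, 0.162, 0.451], [0.671, -0.72, -0.18, -0.19], [-0.001, 0.242, -0.97, 0.315], [0.0, 0.0, 0.0, 1.0]]
```

View pics/w1.png

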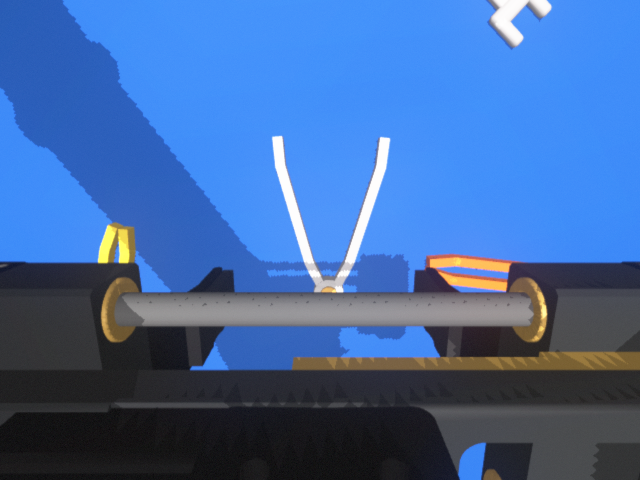

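```bash
python3 -c "
from m import *
im,i=load('w1.png')
P=ray(i,[(278,137),(384,138),(328,287)],.010);print(P.round(4))
b=(P[0]+P[1])/2-P[2];print(np.degrees(np.arctan2(b[1],b[0])),np.linalg.norm(P[:2]-P[2],axis=1))
u=b/np.linalg.norm(b);g=P[2]+.065*u;print('g',g)
m,n,l,s,c=blobs(im,120)
O=ray(i,[(428,262),(430,257)],.01);print('orange',O)
for v in (150,180,200,220,240,255,265):
    x=np.nonzero(m[v,250:410])[0]+250; Q=ray(i,[(x[0],v),(x[-1],v)],.008)
    r=(Q-P[2])[:,:2]; print(v,(r@u[:2]*1000).round(1),(r@np.array([-u[1],u[0]])*1000).round(1))
delta((g[0],g[1],.15),np.degrees(np.arctan2(b[1],b[0]))-90)
nz=np.array([u[1],-u[0]]);print('orange along jaw', (O[:,:2]-g[:2])@np.c_[nz,u[:2]]*1000)
"
```

```text
[[ 0.4172 -0.208   0.01  ]
 [ 0.4824 -0.1502  0.01  ]
 [ 0.5362 -0.2778  0.01  ]]
131.19684787104913 [0.1379956  0.13855442]
g [ 0.49341651 -0.22892206  0.01      ]
orange [[ 0.58652925 -0.20015348  0.01      ]
 [ 0.58447256 -0.19571194  0.01      ]]
150 [120.5 122. ] [ 47.3 -47. ]
180 [95.7 97.1] [ 43.5 -43.3]
200 [78.7 79.9] [ 38.6 -38.2]
220 [61.2 62.3] [ 33.5 -33.8]
240 [43.3 44.2] [ 27.4 -28.5]
255 [29.4 30.2] [ 23.8 -24.6]
265 [20.1 20.7] [ 21.1 -21.3]
t 1.7 pos [ 0.4956 -0.2389  0.1523] yaw 41.9 F [0.5 0.4 0. ] g 86.96907399698254 j [ 0.87  0.19 -0.53  1.78  0.1   1.2   1.05]
shift [2.3 8.8 5. ] turn [ 0.7 -0.  -0. ]
orange along jaw [[ 89.01115607 -39.68158194]
 [ 90.38901423 -34.98490136]]
```

Request:
servo_tool(commands=[[[0.7,0,0,30,1.7,6,87],[0.7,0,0,65,1.7,6,87],[0.7,0,0,100,1.7,6,87],[0.7,0,0,130,1.7,6,87],[0.7,0,0,138,1.7,6,87]]])

```text
time: 2.33
position: [0.4973, -0.2336, 0.0127]
tool_rot: [-0.56, 1.499, 0.564]
ft_force: [-0.2, -0.1, -0.2]
grip_width: 1.002
```

```bash
python3 -c "
from m import *
delta((.499,-.2335,.004),41)
"
```

```text
t 2.33 pos [ 0.4973 -0.2336  0.0127] yaw 41.2 F [-0.2 -0.1 -0.2] g 87.15868119829783 j [ 0.83  0.36 -0.5   1.9   0.21  0.94  0.95]
shift [ 8.7 -1.1  1.3] turn [ 0.2 -0.1 -0.2]
```

Request:
servo_tool(commands=[[[0,0,0,5,-1,1,87],[0,0,0,8.5,-1,1,87],[0,0,0,8.5,-1,1,70],[0,0,0,8.5,-1,1,60],[0,0,0,8.5,-1,1,50]]], newtons=15)

```text
time: 2.95
position: [0.5003, -0.2338, 0.0064]
tool_rot: [-0.565, 1.497, 0.564]
ft_force: [-1.6, -0.4, 2.8]
grip_width: 0.745
```

Request:
servo_tool(commands=[[[0,0,0,0,0,0,40],[0,0,0,0,0,0,32],[0,0,0,0,0,0,20],[0,0,0,0,0,0,15],[0,0,0,0,0,0,15]]], newtons=25)

```text
time: 3.58
position: [0.5012, -0.2332, 0.0064]
tool_rot: [-0.565, 1.495, 0.565]
ft_force: [0.2, 0.9, 4.0]
grip_width: 0.291
```

```bash
python3 -c "
from m import *
delta((.499,-.2335,.004),41)
im,i=shot('wrist','w2.png')"
```

```text
t 3.58 pos [ 0.5012 -0.2332  0.0064] yaw 41.4 F [0.2 0.9 4. ] g 25.332895687106642 j [ 0.82  0.37 -0.5   1.9   0.22  0.92  0.94]
shift [ 2.4  1.2 -1.8] turn [0.4 0.  0. ]
```

View pics/w2.png

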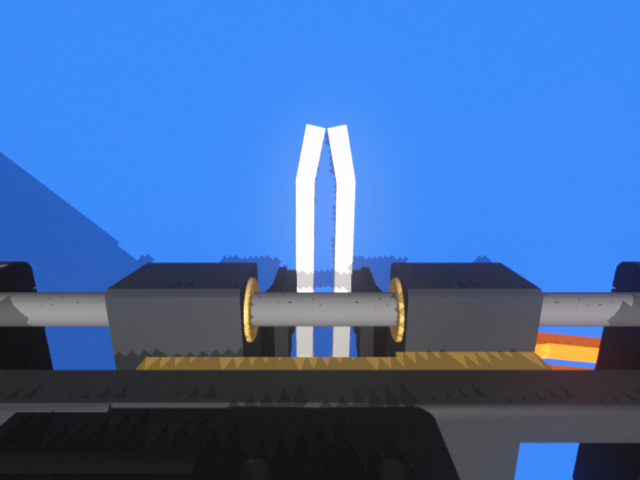

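Request:
servo_tool(commands=[[[0,0,0,-10,0,0,15],[0,0,0,-30,0,0,15],[0,0,0,-60,0,0,15],[0,0,0,-90,0,0,15],[0,0,0,-110,0,0,15]]], newtons=35)

```text
time: 4.25
position: [0.5012, -0.2336, 0.1187]
tool_rot: [-0.567, 1.495, 0.563]
ft_force: [0.2, -0.3, -2.0]
grip_width: 0.285
```

```bash
python3 -c "
from m import *
im,i=load('w2.png'); P=ray(i,[(326,127),(306,180),(344,180)],.012); g=np.array([.5012,-.2332]); y=np.radians(41.4)
r=P[:,:2]-g; print('along/across',r@np.array([-np.sin(y),np.cos(y)])*1000, r@np.array([np.cos(y),np.sin(y)])*1000)
im,i=load('scene0.png'); hsv=cv2.cvtColor(im,cv2.COLOR_RGB2HSV)
m,n,l,s,c=blobs(im,90)
k=[k for k in range(1,n) if s[k,4]>300 and np.hypot(*(c[k]-(385,370)))<25][0]; ys,xs=np.nonzero(l==k)
print('scene floor',cv2.minAreaRect(ray(i,np.c_[xs,ys],.006)[:,:2].astype(np.float32)*1000))
delta((.5666,.249,.11),-8.1)
"
```

```text
along/across [74.70733095 52.60560862 52.62072262] [ 0.41257004 -8.24474379  8.31358112]
scene floor ((563.3740234375, 243.823486328125), (183.3953399658203, 51.83706283569336), 81.80126190185547)
t 4.25 pos [ 0.5012 -0.2336  0.1187] yaw 41.4 F [ 0.2 -0.3 -2. ] g 24.80653155426874 j [ 0.86  0.23 -0.53  1.81  0.13  1.13  1.01]
shift [  8.2 318.8 368.1] turn [49.5  0.1  0.1]
```

Request:
servo_tool(commands=[[[5,0,0,0,25,29,15],[10,0,0,0,60,70,15],[15,0,0,0,96,111,15],[20,0,0,0,132,152,15],[25,0,0,0,168,193,15]]])

```text
time: 4.88
position: [0.5345, 0.0218, 0.1173]
tool_rot: [-0.223, 1.558, 0.221]
ft_force: [0.7, -0.0, -2.5]
grip_width: 0.29
```

```bash
python3 -c "
from m import *
delta((.567,.254,.11),-8.1)
"
```

```text
t 4.88 pos [0.5345 0.0218 0.1173] yaw 16.2 F [ 0.7 -0.  -2.5] g 25.22881160548751 j [ 0.5   0.21 -0.65  1.85  0.14  1.13  0.08]
shift [  7.1 214.   95.9] turn [24.3  0.1  0.1]
```

Request:
servo_tool(commands=[[[5,0,0,0,50,22,15],[10,0,0,0,100,45,15],[15,0,0,0,150,67,15],[20,0,0,0,190,85,15],[24.3,0,0,7,214,96,15]]])

```text
time: 5.5
position: [0.5661, 0.2561, 0.1107]
tool_rot: [0.11, 1.566, -0.107]
ft_force: [0.0, -0.6, -2.4]
grip_width: 0.287
```

Request:
servo_tool(commands=[[[0,0,0,0,0,0,15],[0,0,0,0,0,0,15]]])

```text
time: 5.75
position: [0.5664, 0.2515, 0.1095]
tool_rot: [0.108, 1.568, -0.11]
ft_force: [-0.7, -0.5, -2.3]
grip_width: 0.285
```

```bash
python3 -c "
from m import *
delta((.567,.254,.11),-8.1)
shot('wrist','w3.png'); shot('top','t3.png')
"
```

```text
t 5.75 pos [0.5664 0.2515 0.1095] yaw -7.9 F [-0.7 -0.5 -2.3] g 24.776361800879236 j [ 0.07  0.41 -0.67  1.65  0.27  1.18 -0.8 ]
shift [-0.5  2.5  0.3] turn [0.2 0.  0.1]
```

View pics/w3.png

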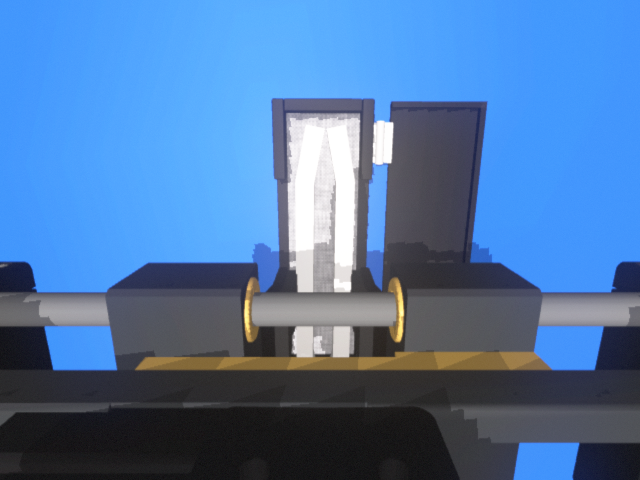

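```bash
python3 -c "
from m import *
im,i=load('w3.png'); g=np.array([.5664,.2515]); y=np.radians(-7.9)
def f(uv,z):
    r=ray(i,uv,z)[:,:2]-g; print(z,'along',(r@np.array([-np.sin(y),np.cos(y)])*1000).round(1),'across',(r@np.array([np.cos(y),np.sin(y)])*1000).round(1))
f([(272,99),(374,99)],.022); f([(287,112),(361,112),(286,170),(361,170)],.006); f([(326,127),(306,180),(344,180)],.1095-.0064+.012)
im,i=load('t3.png'); cv2.imwrite('pics/t3c.png',cv2.resize(im[150:310,80:280,::-1],None,fx=4,fy=4-1,interpolation=cv2.INTER_CUBIC)[:600])
"
```

```text
0.022 along [96.9 96.9] across [-34.4  32.7]
0.006 along [90.2 90.3 49.9 50. ] across [-26.3  25.9 -28.   27. ]
0.1151 along [74.3 52.2 52.2] across [ 0.6 -8.   8.5]
```

Request:
servo_tool(commands=[[[0,0,0,20,2,-1,15],[0,0,0,45,2,-1,15],[0,0,0,65,2,-1,15],[0,0,0,80,2,-1,15],[0,0,0,88,2,-1,15]]])

```text
time: 6.48
position: [0.565, 0.2545, 0.0197]
tool_rot: [0.108, 1.569, -0.109]
ft_force: [0.1, -1.2, -1.2]
grip_width: 0.285
```

Request:
servo_tool(commands=[[[0,0,0,3,0,0,15],[0,0,0,6,0,0,15],[0,0,0,6,0,0,15]]])

```text
time: 6.85
position: [0.5656, 0.2549, 0.0153]
tool_rot: [0.109, 1.568, -0.108]
ft_force: [-0.6, -0.7, -1.4]
grip_width: 0.288
```

Request:
servo_tool(commands=[[[0,0,0,1,0,0,15],[0,0,0,2,0,0,15],[0,0,0,2,0,0,15]]])

```text
time: 7.22
position: [0.5654, 0.2548, 0.013]
tool_rot: [0.108, 1.568, -0.109]
ft_force: [0.5, -0.3, -0.9]
grip_width: 0.286
```

Request:
servo_tool(commands=[[[0,0,0,1,0,0,15],[0,0,0,1,0,0,15]]])

```text
time: 7.48
position: [0.5655, 0.2549, 0.0124]
tool_rot: [0.108, 1.568, -0.109]
ft_force: [-1.3, 0.2, 1.1]
grip_width: 0.292
```

```bash
python3 -c "
from m import *
delta((.567,.254,.0124),-8.1)
shot('wrist','w4.png'); shot('scene','s4.png')
"
```

```text
t 7.47 pos [0.5655 0.2549 0.0124] yaw -7.9 F [-1.3  0.2  1.1] g 25.37569546707945 j [ 0.03  0.52 -0.62  1.72  0.35  1.01 -0.86]
shift [ 0.  -0.6  1.6] turn [0.2 0.  0. ]
```

View pics/w4.png

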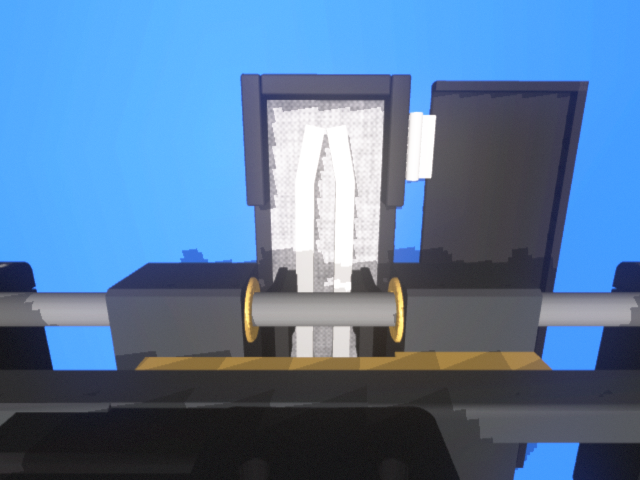

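The wrist view shows the caliper between the bay walls, with its tips at (327,127) and the end wall at v≈98. The force changed from -2.3 to +1.1 N at the expected height, so it is on the floor. I'll release it and rise.

Request:
servo_tool(commands=[[[0,0,0,0.5,0,0,20],[0,0,0,0.5,0,0,28],[0,0,0,0.5,0,0,34],[0,0,0,0.5,0,0,40],[0,0,0,0.5,0,0,40]]])

```text
time: 8.2
position: [0.5654, 0.2548, 0.0113]
tool_rot: [0.109, 1.568, -0.109]
ft_force: [-0.3, -0.0, -0.6]
grip_width: 0.453
```

Request:
servo_tool(commands=[[[0,0,0,-5,0,0,40],[0,0,0,-25,0,0,40],[0,0,0,-60,0,0,40],[0,0,0,-110,0,0,40],[0,0,0,-150,0,0,40]]])

```text
time: 8.82
position: [0.5659, 0.2555, 0.1654]
tool_rot: [0.109, 1.565, -0.107]
ft_force: [0.1, -0.2, -0.5]
grip_width: 0.463
```

Request:
servo_tool(commands=[[[0,0,0,0,-60,0,40],[0,0,0,0,-120,0,40],[0,0,0,0,-180,0,40],[0,0,0,0,-180,0,40]]])

```text
time: 9.32
position: [0.5409, 0.0699, 0.1629]
tool_rot: [0.113, 1.566, -0.119]
ft_force: [-0.1, 0.2, 0.4]
grip_width: 0.461
```

```bash
python3 -c "
from m import *
delta((.567,.254,.0124),-8.1)
shot('wrist','w5.png'); a,_=shot('scene','s5.png'); t,_=shot('top','t5.png')
b=load('top0.png')[0]
def spn(im):
    m,n,l,s,c=blobs(im); print([(s[k].tolist(),c[k].round(1).tolist()) for k in range(1,n) if s[k,4]>100 and np.hypot(*(c[k]-(293,305)))<40])
spn(b);spn(t)
A=cv2.resize(t[190:290,90:240,::-1],None,fx=5,fy=5); B=cv2.resize(a[300:450,290:440,::-1],None,fx=3.3,fy=3.3)
cv2.imwrite('pics/c5.png',cv2.resize(np.hstack([cv2.resize(A,(750,500)),cv2.resize(B,(500,500))]),(800,320)))
"
```

```text
t 9.32 pos [0.5409 0.0699 0.1629] yaw -8.5 F [-0.1  0.2  0.4] g 40.08945787410588 j [ 0.39  0.19 -0.63  1.77  0.12  1.22 -0.42]
shift [149.8 186.4  -1.6] turn [-0.4  0.1  0.2]
[([284, 270, 19, 76, 770], [293.0, 305.0])]
[([284, 270, 19, 76, 770], [293.1, 305.0])]
```

View pics/w5.png

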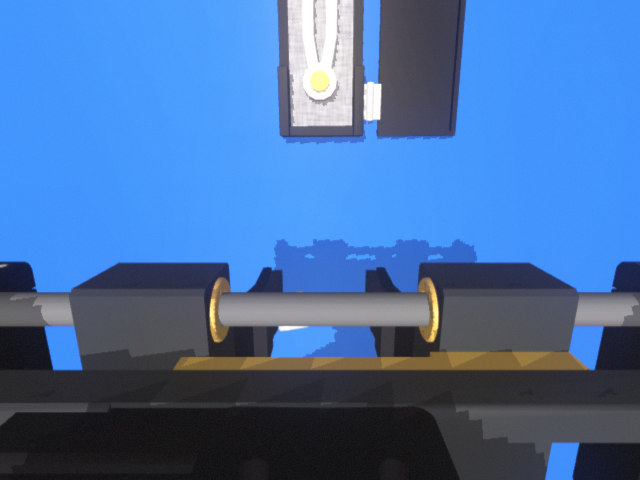

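View pics/c5.png

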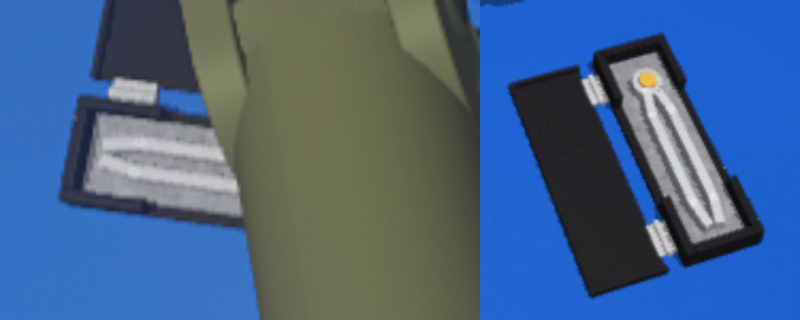

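Both views show the caliper flat in the bay, pivot at (319,80) in the wrist picture, and the spanner hasn't moved. The tips look almost shut, so I'll check them from above.

Request:
servo_tool(commands=[[[0,0,0,0,60,0,40],[0,0,0,10,120,0,40],[0,0,0,20,150,0,40],[0,0,0,20,150,0,40]]])

```text
time: 9.98
position: [0.5591, 0.2314, 0.1412]
tool_rot: [0.104, 1.571, -0.099]
ft_force: [0.5, -0.3, -0.5]
grip_width: 0.461
```

```bash
python3 -c "
from m import *
im,i=shot('wrist','w6.png')
A=cv2.resize(im[80:280,240:400,::-1],None,fx=3,fy=3,interpolation=cv2.INTER_CUBIC)
B=cv2.resize(load('w2.png')[0][100:250,270:380,::-1],None,fx=3,fy=3)
B=cv2.copyMakeBorder(B,0,600-B.shape[0],0,0,cv2.BORDER_CONSTANT)
C=np.hstack([A,B]);print(C.shape);cv2.imwrite('pics/c6.png',C[:, :800])"
```

```text
(600, 810, 3)
```

View pics/c6.png

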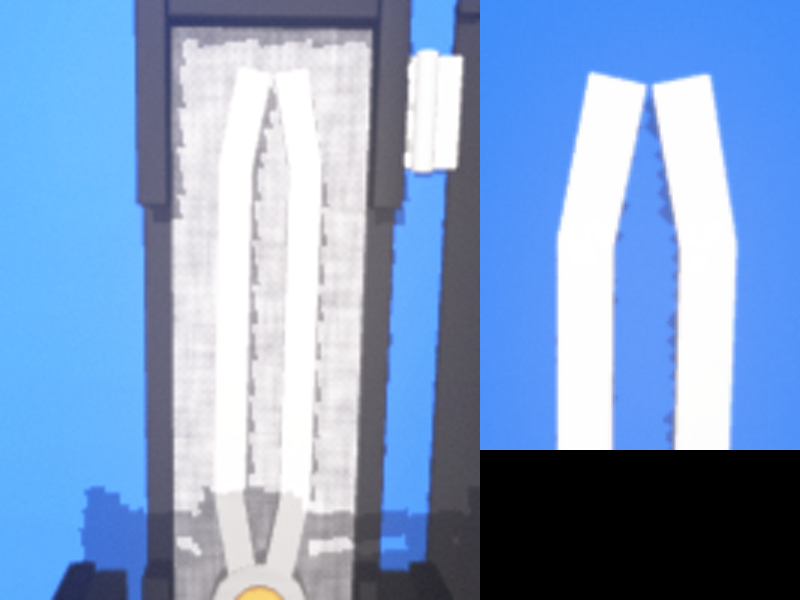

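```bash
python3 -c "
from h import *
print(ctrl.get_state()['ft_force']); close_job()"
```

```text
[ 0.18359573 -0.68082596 -0.46147689]
the job is handed in; nothing more can be done
```

The steel caliper is folded closed and lying flat in the bay of its black case, and the job is handed in at about 10 s on the clock. I squeezed the legs shut about 65 mm from the pivot and carried the caliper to the case. I lowered it until the wrist force showed it had touched the floor (-2.3 to +1.1 N, at the expected height), then released it and moved clear.

**Last checks:**
- **Caliper:** the wrist and scene pictures show it inside the bay, with its pivot towards the robot's right (-y). It was about 2 mm off the bay's middle when I measured it above the case.
- **Spanner:** unchanged in the top picture, to within 0.1 pixel.
- **Robot:** hovering clear at hand-in and touching nothing, with wrist force near zero.

**One doubt:** the tips show a sliver of about 1 mm between them. The gap looked the same while they were held shut at 25 N, so I take it as the closed stop.

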